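Clear the bay and put the wheel nuts away

TASK

Get the blue parts tray ready and put it away in the green bay: take the old orange oil filter out of the tray and put it in the grey bin, stand the yellow oil bottle and the red spray can upright in the black drip tray so the tray's track is clear, and put every loose wheel nut from the bench into the blue tray. Only then slide the tray along its track, under the roof, gently until it sits fully home against the stop hidden at the back. Leave the blue tin, the white jar and the wrench where they are.

Things in the scene. Friction and masses are not known exactly. Their poses are not given: they have to be found in the camera images.
- bay: Green steel bay, fixed. Origin on the bench, mid-track; x across the track, y along it, the way the tray goes in. Track plate 150 mm wide, top at z = 6 mm, y = -285 to 270 mm. Guide strips: inner faces x = +-60.5 mm, tops z = 20 mm, y = -285 to 95 mm. The rest of it, from the mouth (see bay_mouth) on, is roofed.
- bay_mouth (a point): Middle of the roof's front edge, on its underside, in the bay's frame at y = 95, z = 75 mm; axes as the bay's. The roof is 6 mm thick and runs on to y = 270 mm; side walls' inner faces at x = +-65 mm. Shallow green pigeonholes (treat as solid) stand on it from 45 mm behind the edge, up to 111 mm above the bench.
- stop: Black stop block, fixed and rigid, hidden under the roof: 100 (x) by 12 (y) by 35 mm, axes as the bay's, origin at the centre of its underside on the track plate; its face towards the tray is 6 mm to the -y side. Its depth differs by up to 30 mm from start to start. The tray is home when its front wall touches it; the tray's origin is then 84 mm to the -y side of this origin.
- tray: Blue open tray, loose, 400 g, between the guides (2 mm play each side). Origin: centre of its underside; y towards the roof. Box 116 (x) by 156 (y) by 20 mm high, walls and floor 4 mm; front face at y = 78 mm. Black upright handle post behind it, 20 (x) by 26 mm (y), centred at x = 0, y = -128, up to z = 90 mm: grip it across x. Slides with dry friction, up to about 13 N loaded.
- filter: Old orange oil filter, a cylinder 66 mm in diameter and 85 mm high, standing in the blue tray at the start; 250 to 500 g. Origin: centre of its underside; z up along its axis.
- bottle: Yellow oil bottle: body 56 mm in diameter and straight up to 115 mm, then a shoulder and a black cap 28 mm in diameter; 155 mm high in all; 250 to 500 g. Origin: centre of its underside, z up. Stands on the track in the gap between tray and roof.
- can: Red spray can: body 48 mm in diameter and straight up to 115 mm, then a dome and a white cap 30 mm in diameter; 150 mm high in all; about 250 g. Origin: centre of its underside, z up. Stands on the track in the gap between tray and roof, next to the bottle.
- drip: Black drip tray, fixed, for the bottle and the can: 110 (x) by 220 (y) by 14 mm, walls and floor 4 mm. Origin: centre of its underside on the bench.
- bin: Grey bin, fixed, for the old filter: 130 (x) by 160 (y) by 45 mm high, walls and floor 4 mm. Origin: centre of its underside on the bench.
- nut1: Truck wheel nut, plain steel: hexagonal, gripping as a 35 mm round, on a flange 46 mm in diameter and 6 mm thick; 45 mm high in all, 200 g. Origin: centre of the underside (flange); z up when it stands on its flange, as at the start on the bench between robot and bay. May be absent (None).
- nut2: Truck wheel nut, plain steel: hexagonal, gripping as a 35 mm round, on a flange 46 mm in diameter and 6 mm thick; 45 mm high in all, 200 g. Origin: centre of the underside (flange); z up when it stands on its flange, as at the start on the bench between robot and bay. May be absent (None).
- nut3: Truck wheel nut, plain steel: hexagonal, gripping as a 35 mm round, on a flange 46 mm in diameter and 6 mm thick; 45 mm high in all, 200 g. Origin: centre of the underside (flange); z up when it stands on its flange, as at the start on the bench between robot and bay. May be absent (None).
- nut4: Truck wheel nut, plain steel: hexagonal, gripping as a 35 mm round, on a flange 46 mm in diameter and 6 mm thick; 45 mm high in all, 200 g. Origin: centre of the underside (flange); z up when it stands on its flange, as at the start on the bench between robot and bay. May be absent (None).
- tin: Blue tin, 75 by 100 by 120 mm with a red cap (138 mm high in all), standing beyond the bay's roofed end. Leave alone. Origin: centre of its underside.
- jar: White jar with a red lid, 72 mm in diameter, 90 mm high, at the robot's right. Leave alone. Origin: centre of its underside.
- wrench: Steel wrench, 220 mm long, lying beyond the bay. Leave alone. Origin: on its handle's line at bench level.
There are look-alikes about, which are no part of the job. What is meant by the tray is not turquoise, and is the larger of those in its own colour.

How it is judged:
By the outcome, as a careful person would: the job done as asked, in the order asked, and still so for the second after the job is handed in, with the robot touching nothing.
Of nut1, nut2, nut3, nut4 only 2 to 4 are there at a start; the rules pass over those that are not, and their reading is None.
At some moment in a run one of nut1, nut2, nut3, nut4, filter may be knocked a few centimetres aside while the robot is not near it.
It also fails if it takes over 210 s, if anything falls off the work surface, if the arm or the gripper's body presses on something with over 40 N, if the wrist force passes 120 N, or if a joint passes its speed limit or range.

ROBOT

A 6-joint arm with a two-finger parallel gripper is mounted at the origin on the work surface. World frame = base frame: x ahead of the robot, y to its left, z up, the work surface at z = 0. Lengths are in m, angles in rad, forces in N, time in s.
With the tool pointing down it reaches from about 0.325 to 0.85 m from the base axis. Payload 4.4 kg.
Tool frame: the origin (TCP) lies midway between the tips of the shut fingers; the grasp point (between the pads) lies ctrl.hold_point_z behind it (ctrl.hold_point_z is the distance from the TCP to the grasp point, in m); z points along the fingers, y is the line along which they close (so a half turn about z gives the same grasp; the last joint's range is limited). The gripper opens to 94 mm and grips with 3 to 60 N. Pads are 16 mm wide; open, the fingers measure 119 mm over their backs; the gripper's body (75 mm by 177 mm) begins 78 mm behind the grasp point.
Start: joints at [1.016, 0.207, 1.542, -0, 1.393, -0.15], TCP at [0.226, 0.529, 0.205] pointing down, gripper open.
Joint ranges: [-2.73, 2.73], [-0.86, 2.22], [0.23, 2.46], [-1.11, 4.25], [0.08, 2.63], [-2.82, 2.82]. Speed limits (rad/s): [2.79, 2.79, 3.14, 3.14, 3.14, 3.14].

INTERFACE

Orientations are given as a 3x3 rotation matrix whose columns are the frame's x, y, z axes.
In Python, from rig import ctrl gives the robot as it stands. The module is installed in compiled form; this text tells all that it offers.
- The arm moves only by the tool move_arm, never from a script. Its arguments are lists of equal length, an entry for each row: "travel": the shift along the tool's x, y, z in mm, a list of three; "delta_rot": the turn, a rotation vector about the tool's x, y, z in degrees, a list of three; "hand": the opening, from -1 (shut) to 1 (fully open). In form: {"travel": [[dx, dy, dz], ...], "delta_rot": [[rx, ry, rz], ...], "hand": [hand, ...]}. A call has 1 to 20 rows; each row shifts and turns the commanded pose from where the row before left it, along the tool's axes as they then stand; what a row does not reach is not made up. A row lasts 1/12 s, in which the tool goes at most 41.7 mm and 7.16 degrees, less where a joint would pass 70% of its speed; a pose out of reach is approached as far as the arm can. A call with a gripper value outside its range is refused whole. The fingers move at their own pace and stop on an object; the grip force is fixed at half the most. Time passes only in rows, so rows that do not move let the fingers close. It gives the time, the measured TCP pose, the force, the opening and the grip force at its end, in the units of the state.
- ctrl.sense(): the state, without advancing time (a new reading comes with each control period).
- ctrl.capture(name): name is "side" or "top"; returns a dict with "pixels" (420x560x3 uint8, red, green, blue), "mtx" (3x3 intrinsics, pixels), "k1" (the pictures are not rectified: a ray, as slopes to the right and down, at radius r is drawn at 1 + k1 r^2 times it, then the intrinsics apply), "R" (3x3) and "t" (3): a world point X has camera coordinates R X + t. Camera axes: x right, y down, z forward; pixel columns grow to the right and rows downward; lengths in m; the calibration is good to about 2 mm. A picture is of the moment at which its call begins. There is no depth.
- ctrl.hand_in(): hands the job in; it is judged then, once.
The state is a dict: "clock": time; "q": joint angles; "dq": joint speeds; "joint_efforts": joint torques, N m; "tool_pos": TCP position; "eef_rot": TCP orientation; "contact_force": force on the tool from outside, world axes, zero at the start; "moment": the same for the moment, N m; "opening": opening from 0.0 (shut) to 1.0 (fully open); "finger_force": force on a finger pad.
Only numpy, scipy, OpenCV 4.12 (cv2) and the standard library are available. Lean on these libraries where they do the work, as an engineer would, in place of code of your own. Each camera call takes 0.05 s, during which the arm holds its last target. There are 200 camera calls.

## Working session

There is one attempt and no reset: what is moved stays moved. The work goes in short steps, Python scripts to look and compute and a tool call to move; the robot and the scene stay as the last step left them, time stands still between calls to the robot, and variables do not carry over. Pictures are saved under pics/ and viewed, at most 14 in all, crops included, and the job is handed in when it is done.

Besides the shell and the picture viewer there is one more tool, called after ">>>" as name(argument=value, ...) on one line, values as JSON. move_arm: Moves the arm, as the interface text tells. Its arguments: {"type":"object","properties":{"travel":{"type":"array","items":{"type":"array","items":{"type":"number"}}},"delta_rot":{"type":"array","items":{"type":"array","items":{"type":"number"}}},"hand":{"type":"array","items":{"type":"number"}}},"required":["travel","delta_rot","hand"]}

```bash
mkdir -p pics
python3 - <<'E'
from rig import ctrl
import cv2,numpy as np
s=ctrl.sense()
print(s, ctrl.hold_point_z)
for n in("top","side"):
    d=ctrl.capture(n); cv2.imwrite(f"pics/{n}0.png",d["pixels"][:,:,::-1]); np.savez(f"pics/{n}0.npz",**d)
    print(n,d["mtx"],d["k1"],d["R"],d["t"])
E
```

```text
{'clock': 0.0, 'q': array([ 1.01547787e+00,  2.07405820e-01,  1.54289729e+00,  1.11063676e-05,
        1.39347516e+00, -1.50489619e-01]), 'dq': array([ 3.85164759e-04, -1.10567606e-03,  5.29748896e-04, -6.73310229e-04,
       -8.24216116e-05, -1.64317147e-03]), 'joint_efforts': array([ 8.91806612e-04, -3.70875514e+01, -2.81417298e+01,  6.98527833e-02,
        3.61343112e-02, -1.86907055e-04]), 'tool_pos': array([0.2260591 , 0.52785693, 0.20432572]), 'eef_rot': array([[-9.19168852e-01,  3.93861997e-01, -1.16157429e-03],
       [ 3.93863564e-01,  9.19167050e-01, -1.85142170e-03],
       [ 3.38476167e-04, -2.15927095e-03, -9.99997611e-01]]), 'contact_force': array([ 0.36755462, -0.06621517,  0.51619394]), 'moment': array([-0.01188339, -0.05950249, -0.01855723]), 'finger_force': 0.0, 'opening': 1.0009473856818476} 0.0188
top [[484.07274109   0.         272.87314215]
 [  0.         484.07274109 211.46394705]
 [  0.           0.           1.        ]] -0.14729570670816353 [[-0.00790014 -0.99982092 -0.01719617]
 [-0.99760536  0.00906193 -0.06856689]
 [ 0.06871044  0.0166133  -0.99749831]] [-0.03559034  0.51321514  1.62316835]
side [[441.20935226   0.         280.22592331]
 [  0.         441.20935226 214.60670466]
 [  0.           0.           1.        ]] -0.12807291237785642 [[ 0.85983542 -0.51038547  0.01377429]
 [-0.24079595 -0.42915792 -0.87054051]
 [ 0.45022257  0.74520477 -0.49190394]] [-0.47576136  0.17269017  1.05014978]
```

View pics/top0.png

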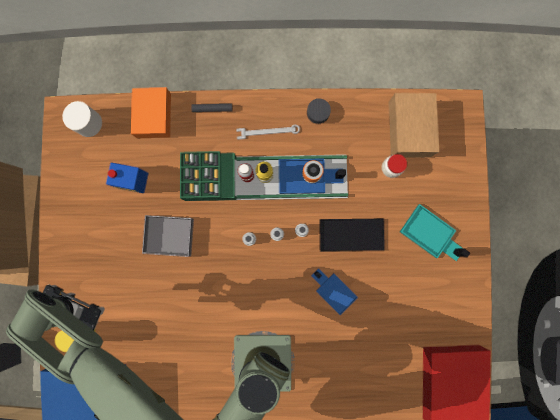

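View pics/side0.png

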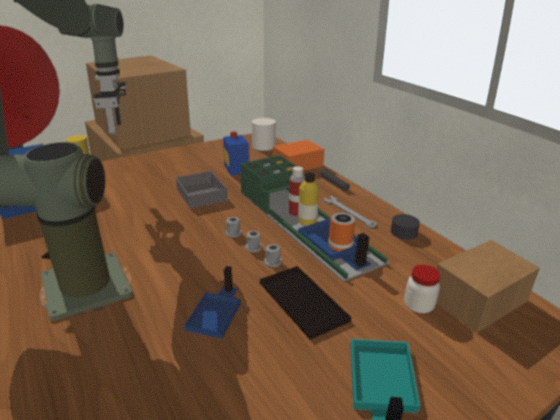

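Candidates in the top view:
- **Tray:** the blue one at (310,175) in the bay. The smaller blue one at (336,292) and the turquoise one at (428,230) are look-alikes.
- **Filter:** orange-sided cylinder at (313,171). The orange box at (150,110) is not it.
- **Bottle and can:** (264,170) and (246,171). The red drum and yellow object off the bench are not them.
- **Nuts:** (249,239), (277,234) and (302,230).
- **Bin:** (168,236). **Drip tray:** (352,235).

Next is one close crop to check.

```bash
cat > h.py <<'E'
import cv2,numpy as np
from rig import ctrl
def cap(n,save=None):
    d=ctrl.capture(n)
    if save: cv2.imwrite(f"pics/{save}.png",d["pixels"][:,:,::-1])
    return d
def ray(d,px):
    u=cv2.undistortPoints(np.array(px,float).reshape(-1,1,2),d["mtx"],np.array([float(d["k1"]),0,0,0])).reshape(-1,2)
    r=np.c_[u,np.ones(len(u))]@d["R"]; return -d["R"].T@d["t"],r
def onz(d,px,z):
    c,r=ray(d,px); return c+r*((z-c[2])/r[:,2])[:,None]
def tri(d1,p1,d2,p2):
    c1,r1=ray(d1,[p1]);c2,r2=ray(d2,[p2]);r1=r1[0];r2=r2[0]
    s=np.linalg.lstsq(np.c_[r1,-r2],c2-c1,rcond=None)[0]
    a=c1+s[0]*r1;b=c2+s[1]*r2; return (a+b)/2,np.linalg.norm(a-b)
def blobs(d,lo,hi,roi,amin=20):
    """HSV blobs within roi x0,y0,x1,y1 -> (cx,cy,area,box)"""
    x0,y0,x1,y1=roi
    m=cv2.inRange(cv2.cvtColor(d["pixels"],cv2.COLOR_RGB2HSV)[y0:y1,x0:x1],lo,hi)
    n,_,st,ce=cv2.connectedComponentsWithStats(m)
    return [(ce[i][0]+x0,ce[i][1]+y0,st[i][4],(st[i][:4]+[x0,y0,0,0]).tolist()) for i in range(1,n) if st[i][4]>=amin]
E
python3 - <<'E'
from h import *
im=cv2.imread("pics/top0.png")
cv2.imwrite("pics/c0.png",cv2.resize(im[145:255,140:395],None,fx=3,fy=3,interpolation=cv2.INTER_CUBIC))
im=cv2.imread("pics/side0.png")
cv2.imwrite("pics/c1.png",cv2.resize(im[140:340,170:390],None,fx=3,fy=3,interpolation=cv2.INTER_CUBIC))
E
```

```text
(no output)
```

View pics/c0.png

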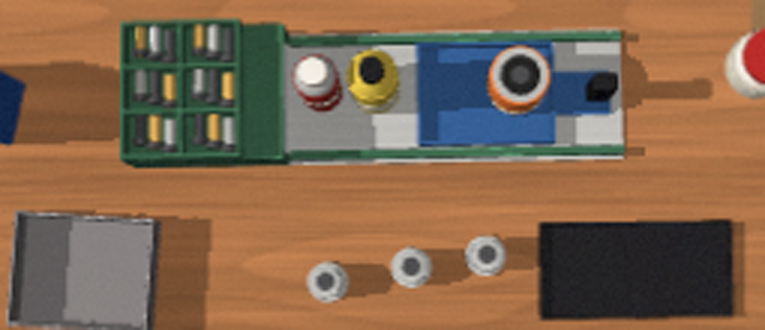

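View pics/c1.png

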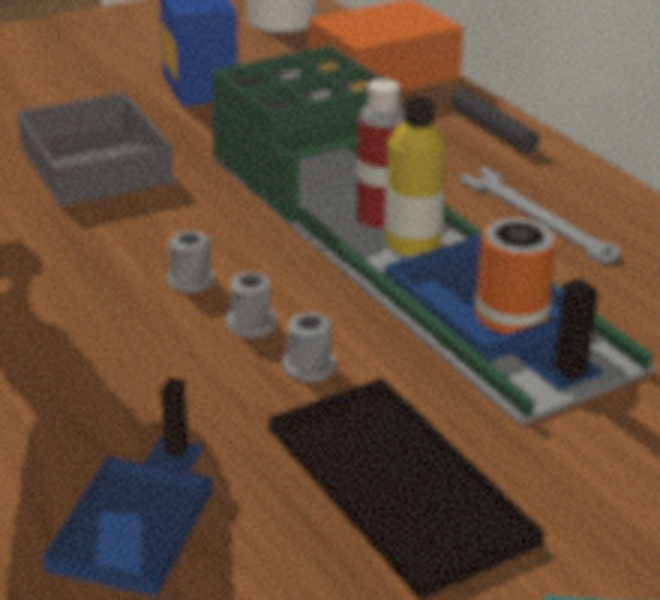

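The crop confirms the bay tray as the larger blue one, with the filter at crop (520,74), bottle cap (372,65), can cap (316,70) and three nut tops (326,281), (411,266), (486,255). I'll turn these into positions.

Run:
```python
from h import *
np.set_printoptions(precision=1,suppress=True)
T=dict(np.load("pics/top0.npz"));S=dict(np.load("pics/side0.npz"))
f=lambda p,o:[(p[0]+.5)/3-.5+o[0],(p[1]+.5)/3-.5+o[1]]
ot=(140,145);os_=(170,140)
P={"can":((316,70),156,(384,87)),"bottle":((372,65),161,(421,104)),"filter":((520,74),95,(519,236)),
"n1":((326,281),45,(190,240)),"n2":((411,266),45,(251,281)),"n3":((486,255),45,(311,322)),"post":((602,82),96,(579,288))}
for k,(a,z,b) in P.items():
    p,e=tri(T,f(a,ot),S,f(b,os_)); print(k,onz(T,[f(a,ot)],z/1e3)[0]*1e3,"tri",p*1e3,e*1e3)
for k,z,c in [("drip",14,[(541,223),(730,220),(733,318),(543,320)]),("bin",45,[(22,212),(158,220),(152,328),(10,322)]),
  ("tray",26,[(418,43),(553,43),(553,145),(418,145)]),("guides",20,[(290,38),(620,33),(622,152),(290,155)]),("roof",81,[(284,27),(284,158)])]:
    q=onz(T,[f(a,ot) for a in c],z/1e3)*1e3; print(k,q.mean(0)); print(q[:,:2])
```

```text
can [640.5  43.9 156. ] tri [639.1  44.9 154.8] 3.495225208314992
bottle [644.2 -14.8 161. ] tri [643.  -13.7 158.9] 3.5657632038113642
filter [ 643.6 -172.7   95. ] tri [ 642.9 -172.2   94.2] 1.913081680917959
n1 [422.2  41.9  45. ] tri [422.   42.   44.4] 0.4251659555012726
n2 [438.1 -52.4  45. ] tri [437.8 -52.3  45.2] 0.6202369100062959
n3 [ 449.5 -135.6   45. ] tri [ 450.3 -136.    45.5] 1.8008190161982212
post [ 634.  -261.5   96. ] tri [ 635.  -262.2   91.6] 0.7536718161369286
drip [ 431.6 -307.7   14. ]
[[ 486.1 -199.5]
 [ 487.4 -414.8]
 [ 376.3 -416. ]
 [ 376.6 -200.3]]
bin [435.6 312.3  45. ]
[[501.7 385.1]
 [491.5 229.8]
 [371.1 236.4]
 [378.1 398.1]]
tray [ 632.1 -138.1   26. ]
[[ 691.   -62.3]
 [ 689.6 -215.4]
 [ 573.3 -213.4]
 [ 574.7  -61.3]]
guides [ 633.  -104.4   20. ]
[[ 699.6   83.6]
 [ 701.7 -292.8]
 [ 565.3 -292.1]
 [ 565.4   83.8]]
roof [628.4  84.7  81. ]
[[700.8  84.6]
 [556.   84.7]]
```

Heights and sizes agree: tops triangulate to 154.8, 158.9, 94.2, 44–45 and 92 mm, and the bay yaw is about 0. Moving to the filter, with the tool turned so tool x = +Y and tool y = +X in the world.

>>> move_arm(travel=[[0,0,0],[0,0,0],[0,0,0],[0,0,0],[0,0,0],[0,0,0],[0,0,0],[0,0,0],[0,0,0],[0,0,0],[0,0,0],[-35,20.8,0],[-35,20.8,0],[-35,20.8,0],[-35,20.8,0],[-35,20.8,0],[-35,20.8,0],[-35,20.8,0],[-35,20.8,0],[-35,20.8,0]], delta_rot=[[0,0,6.7],[0,0,6.7],[0,0,6.7],[0,0,6.7],[0,0,6.7],[0,0,6.7],[0,0,6.7],[0,0,6.7],[0,0,6.7],[0,0,6.5],[0,0,0],[0,0,0],[0,0,0],[0,0,0],[0,0,0],[0,0,0],[0,0,0],[0,0,0],[0,0,0],[0,0,0]], hand=[1,1,1,1,1,1,1,1,1,1,1,1,1,1,1,1,1,1,1,1])

```text
clock: 1.77
tool_pos: [0.4141, 0.2117, 0.2054]
eef_rot: [[-0.004, 1.0, 0.0], [1.0, 0.004, 0.0], [0.0, 0.0, -1.0]]
contact_force: [0.6, 0.8, 0.2]
opening: 1.003
finger_force: 0.0
```

>>> move_arm(travel=[[-35,20.8,0],[-35,20.8,0],[-35,20.8,0],[-35,20.8,0],[-35,20.8,0],[-35,20.8,0],[-35,20.8,0],[-35,20.8,0],[-35,20.8,0],[-35,20.8,0],[-35,20.8,0],[0,0,0],[0,0,0]], delta_rot=[[0,0,0],[0,0,0],[0,0,0],[0,0,0],[0,0,0],[0,0,0],[0,0,0],[0,0,0],[0,0,0],[0,0,0],[0,0,0],[0,0,0],[0,0,0]], hand=[1,1,1,1,1,1,1,1,1,1,1,1,1])

```text
clock: 2.85
tool_pos: [0.6424, -0.1734, 0.2037]
eef_rot: [[0.001, 1.0, -0.002], [1.0, -0.001, 0.001], [0.001, -0.002, -1.0]]
contact_force: [-0.5, 0.3, 0.2]
opening: 0.995
finger_force: 0.0
```

>>> move_arm(travel=[[0,1,21],[0,0,21],[0,0,21],[0,0,21],[0,0,21],[0,0,21],[0,0,21],[0,0,0],[0,0,0],[0,0,0],[0,0,0],[0,0,0],[0,0,0],[0,0,0],[0,0,0],[0,0,0]], delta_rot=[[0,0,0],[0,0,0],[0,0,0],[0,0,0],[0,0,0],[0,0,0],[0,0,0],[0,0,0],[0,0,0],[0,0,0],[0,0,0],[0,0,0],[0,0,0],[0,0,0],[0,0,0],[0,0,0]], hand=[1,1,1,1,1,1,1,1,-1,-1,-1,-1,-1,-1,-1,-1])

```text
clock: 4.18
tool_pos: [0.6443, -0.1717, 0.0604]
eef_rot: [[-0.0, 1.0, 0.002], [1.0, 0.0, -0.001], [-0.001, 0.002, -1.0]]
contact_force: [-1.7, 0.5, 6.7]
opening: 0.7
finger_force: 30.0
```

Gripped (0.70 × 94 ≈ 66 mm). Carrying it to the bin at (435,312).

>>> move_arm(travel=[[0,0,-15],[0,0,-21],[0,0,-21],[0,-26,-15],[0,-26,-15],[0,-26,-15],[0,-26,-10],[0,-26,0],[30,-5,0],[30,-5,0],[30,-5,0],[30,-5,0],[30,-5,0],[30,-5,0],[30,-5,0],[30,-5,0],[30,-5,0],[30,-5,0],[30,-5,0],[30,-5,0]], delta_rot=[[0,0,0],[0,0,0],[0,0,0],[0,0,0],[0,0,0],[0,0,0],[0,0,0],[0,0,0],[0,0,0],[0,0,0],[0,0,0],[0,0,0],[0,0,0],[0,0,0],[0,0,0],[0,0,0],[0,0,0],[0,0,0],[0,0,0],[0,0,0]], hand=[-1,-1,-1,-1,-1,-1,-1,-1,-1,-1,-1,-1,-1,-1,-1,-1,-1,-1,-1,-1])

```text
clock: 5.85
tool_pos: [0.4524, 0.1898, 0.1698]
eef_rot: [[-0.0, 1.0, -0.001], [1.0, 0.0, -0.0], [-0.0, -0.001, -1.0]]
contact_force: [1.0, 0.2, -3.1]
opening: 0.694
finger_force: 30.0
```

>>> move_arm(travel=[[30,-5,0],[30,-5,0],[30,-5,0],[30,-5,0],[0,0,0],[0,0,20],[0,0,20],[0,0,10],[0,0,0],[0,0,0]], delta_rot=[[0,0,0],[0,0,0],[0,0,0],[0,0,0],[0,0,0],[0,0,0],[0,0,0],[0,0,0],[0,0,0],[0,0,0]], hand=[-1,-1,-1,-1,-1,-1,-1,-1,-1,-1])

```text
clock: 6.68
tool_pos: [0.4329, 0.3078, 0.1196]
eef_rot: [[0.0, 1.0, -0.002], [1.0, -0.0, -0.001], [-0.001, -0.002, -1.0]]
contact_force: [-0.7, -0.7, -3.0]
opening: 0.699
finger_force: 30.0
```

```bash
python3 -c "
from h import *
d=cap('top');e=cap('side')
a=cv2.resize(d['pixels'][190:270,120:220,::-1],None,fx=4,fy=4);b=cv2.resize(e['pixels'][120:220,140:240,::-1],None,fx=4,fy=4)[:320]
cv2.imwrite('pics/f1.png',np.hstack([a,b]))"
```

```text
(no output)
```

View pics/f1.png

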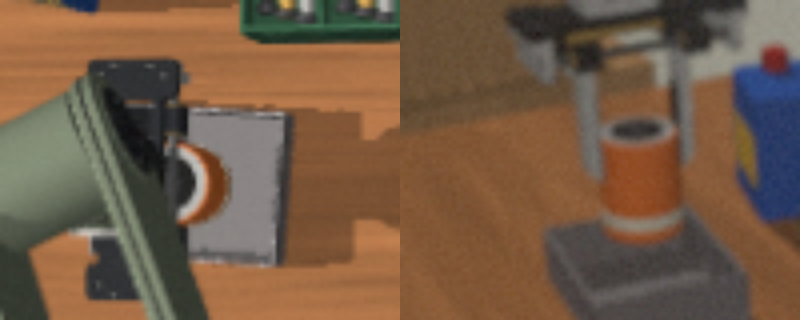

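The filter is held upright over the bin (top view: at the bin's middle in x). Lowering it.

>>> move_arm(travel=[[4,2,15],[0,0,15],[0,0,15],[0,0,10],[0,0,5],[0,0,2],[0,0,0],[0,0,0]], delta_rot=[[0,0,0],[0,0,0],[0,0,0],[0,0,0],[0,0,0],[0,0,0],[0,0,0],[0,0,0]], hand=[-1,-1,-1,-1,-1,-1,-1,-1])

```text
clock: 7.45
tool_pos: [0.4363, 0.3129, 0.0594]
eef_rot: [[0.0, 1.0, 0.002], [1.0, -0.0, 0.001], [0.001, 0.002, -1.0]]
contact_force: [0.2, 0.8, -2.5]
opening: 0.698
finger_force: 30.0
```

>>> move_arm(travel=[[0,0,2],[0,0,1.5],[0,0,1],[0,0,0],[0,0,0]], delta_rot=[[0,0,0],[0,0,0],[0,0,0],[0,0,0],[0,0,0]], hand=[-1,-1,-1,-1,-1])

```text
clock: 7.87
tool_pos: [0.4358, 0.3128, 0.0544]
eef_rot: [[-0.0, 1.0, 0.001], [1.0, 0.0, 0.0], [0.0, 0.001, -1.0]]
contact_force: [-1.2, 0.3, -0.2]
opening: 0.698
finger_force: 30.0
```

>>> move_arm(travel=[[0,0,0],[0,0,0],[0,0,0],[0,0,-10],[0,0,-25],[0,0,-30],[0,0,-30],[0,0,-30],[-12,7,-25],[-22,17,0],[-22,17,0],[-22,17,0],[-22,17,0],[-22,17,0],[-22,17,0],[-22,17,0],[-22,17,0],[-22,17,0],[-22,17,0],[0,0,0]], delta_rot=[[0,0,0],[0,0,0],[0,0,0],[0,0,0],[0,0,0],[0,0,0],[0,0,0],[0,0,0],[0,0,0],[0,0,0],[0,0,0],[0,0,0],[0,0,0],[0,0,0],[0,0,0],[0,0,0],[0,0,0],[0,0,0],[0,0,0],[0,0,0]], hand=[0.8,0.8,0.8,0.8,0.8,0.8,0.8,0.8,0.8,0.8,0.8,0.8,0.8,0.8,0.8,0.8,0.8,0.8,0.8,0.8])

```text
clock: 9.53
tool_pos: [0.6154, 0.0762, 0.2049]
eef_rot: [[0.005, 1.0, 0.003], [1.0, -0.005, -0.002], [-0.002, 0.003, -1.0]]
contact_force: [-1.0, -0.8, 0.5]
opening: 0.9
finger_force: 0.0
```

```bash
python3 -c "
from h import *
d=cap('top','t2');e=cap('side','s2');print(ctrl.sense()['tool_pos'])
a=cv2.resize(d['pixels'][140:260,130:370,::-1],None,fx=2.5,fy=2.5);b=cv2.resize(e['pixels'][110:290,170:390,::-1],(600,300))
cv2.imwrite('pics/f2.png',np.vstack([a,b[:300]]))"
```

```text
[0.61286905 0.0798002  0.20445389]
```

View pics/f2.png

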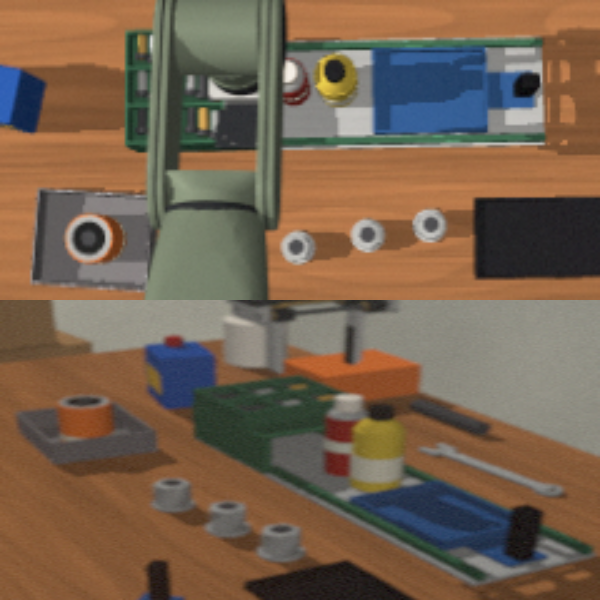

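The filter stands in the bin and the tray is empty. The can and bottle are unmoved. Now the can.

>>> move_arm(travel=[[-12,9,0],[-12,9,0],[-11.5,9,0],[0,0,0],[0,0,20],[0,0,25],[0,0,25],[0,0,25],[0,0,15],[0,0,10],[0,0,0],[0,0,0],[0,0,0],[0,0,0],[0,0,0],[0,0,0],[0,0,0],[0,0,0]], delta_rot=[[0,0,0],[0,0,0],[0,0,0],[0,0,0],[0,0,0],[0,0,0],[0,0,0],[0,0,0],[0,0,0],[0,0,0],[0,0,0],[0,0,0],[0,0,0],[0,0,0],[0,0,0],[0,0,0],[0,0,0],[0,0,0]], hand=[0.8,0.8,0.8,0.8,0.8,0.8,0.8,0.8,0.8,0.8,0.8,-1,-1,-1,-1,-1,-1,-1])

```text
clock: 11.13
tool_pos: [0.6401, 0.045, 0.0847]
eef_rot: [[-0.0, 1.0, 0.001], [1.0, 0.0, -0.0], [-0.0, 0.001, -1.0]]
contact_force: [-1.0, -0.4, 1.7]
opening: 0.508
finger_force: 30.0
```

>>> move_arm(travel=[[0,0,-15],[0,0,-25],[0,0,-25],[0,-20,0],[0,-28,0],[0,-28,0],[0,-28,0],[-30,-8,0],[-30,-8,0],[-30,-8,0],[-30,-8,0],[-30,-8,0],[-30,-8,0],[-30,-8,0],[-30,-8,0],[-30,-8,0],[-30,-8,0],[-30,-8,0],[-30,-8,0],[-30,-8,0]], delta_rot=[[0,0,0],[0,0,0],[0,0,0],[0,0,0],[0,0,0],[0,0,0],[0,0,0],[0,0,0],[0,0,0],[0,0,0],[0,0,0],[0,0,0],[0,0,0],[0,0,0],[0,0,0],[0,0,0],[0,0,0],[0,0,0],[0,0,0],[0,0,0]], hand=[-1,-1,-1,-1,-1,-1,-1,-1,-1,-1,-1,-1,-1,-1,-1,-1,-1,-1,-1,-1])

```text
clock: 12.8
tool_pos: [0.4304, -0.3458, 0.1482]
eef_rot: [[0.0, 1.0, -0.001], [1.0, -0.0, 0.001], [0.001, -0.001, -1.0]]
contact_force: [0.9, 0.2, -2.1]
opening: 0.506
finger_force: 30.0
```

>>> move_arm(travel=[[-8,0,0],[0,0,20],[0,0,20],[0,0,15],[0,0,5],[0,0,0],[0,0,0]], delta_rot=[[0,0,0],[0,0,0],[0,0,0],[0,0,0],[0,0,0],[0,0,0],[0,0,0]], hand=[-1,-1,-1,-1,-1,-1,-1])

```text
clock: 13.38
tool_pos: [0.4317, -0.3526, 0.089]
eef_rot: [[-0.0, 1.0, -0.0], [1.0, 0.0, 0.0], [0.0, -0.0, -1.0]]
contact_force: [-0.1, -0.6, -2.4]
opening: 0.506
finger_force: 30.0
```

>>> move_arm(travel=[[0,0,2],[0,0,2],[0,0,1.5],[0,0,0],[0,0,0]], delta_rot=[[0,0,0],[0,0,0],[0,0,0],[0,0,0],[0,0,0]], hand=[-1,-1,-1,-1,-1])

```text
clock: 13.8
tool_pos: [0.4317, -0.353, 0.0837]
eef_rot: [[-0.0, 1.0, 0.0], [1.0, 0.0, -0.0], [-0.0, 0.0, -1.0]]
contact_force: [-0.1, -0.4, -2.6]
opening: 0.506
finger_force: 30.0
```

>>> move_arm(travel=[[0,0,1],[0,0,1],[0,0,0]], delta_rot=[[0,0,0],[0,0,0],[0,0,0]], hand=[-1,-1,-1])

```text
clock: 14.05
tool_pos: [0.4319, -0.3534, 0.0827]
eef_rot: [[-0.0, 1.0, 0.0], [1.0, 0.0, -0.001], [-0.001, 0.0, -1.0]]
contact_force: [-0.4, 1.8, 3.7]
opening: 0.504
finger_force: 30.0
```

Contact is felt, so I'll release and go to above the bottle.

>>> move_arm(travel=[[0,0,0],[0,0,0],[0,0,0],[0,0,0],[0,0,-10],[0,0,-25],[0,0,-30],[0,0,-30],[0,0,-27],[28,17.5,-5],[28,17.5,0],[28,17.5,0],[28,17.5,0],[28,17.5,0],[28,17.5,0],[28,17.5,0],[28,17.5,0],[28,17.5,0],[28,17.5,0],[28,17.5,0]], delta_rot=[[0,0,0],[0,0,0],[0,0,0],[0,0,0],[0,0,0],[0,0,0],[0,0,0],[0,0,0],[0,0,0],[0,0,0],[0,0,0],[0,0,0],[0,0,0],[0,0,0],[0,0,0],[0,0,0],[0,0,0],[0,0,0],[0,0,0],[0,0,0]], hand=[0.9,0.9,0.9,0.9,0.9,0.9,0.9,0.9,0.9,0.9,0.9,0.9,0.9,0.9,0.9,0.9,0.9,0.9,0.9,0.9])

```text
clock: 15.72
tool_pos: [0.6248, -0.0434, 0.2093]
eef_rot: [[-0.0, 1.0, 0.001], [1.0, 0.0, -0.0], [-0.0, 0.001, -1.0]]
contact_force: [0.7, -0.4, -0.2]
opening: 0.954
finger_force: 0.0
```

>>> move_arm(travel=[[28,17.5,0],[0,0,0],[0,0,0]], delta_rot=[[0,0,0],[0,0,0],[0,0,0]], hand=[0.9,0.9,0.9])

```text
clock: 15.97
tool_pos: [0.642, -0.0153, 0.2088]
eef_rot: [[-0.003, 1.0, 0.0], [1.0, 0.003, -0.0], [-0.0, 0.0, -1.0]]
contact_force: [-0.1, -0.4, -0.2]
opening: 0.952
finger_force: 0.0
```

>>> move_arm(travel=[[1,1,15],[0,0,25],[0,0,25],[0,0,25],[0,0,20],[0,0,10],[0,0,4],[0,0,0],[0,0,0],[0,0,0],[0,0,0],[0,0,0],[0,0,0],[0,0,0],[0,0,0],[0,0,0]], delta_rot=[[0,0,0],[0,0,0],[0,0,0],[0,0,0],[0,0,0],[0,0,0],[0,0,0],[0,0,0],[0,0,0],[0,0,0],[0,0,0],[0,0,0],[0,0,0],[0,0,0],[0,0,0],[0,0,0]], hand=[0.9,0.9,0.9,0.9,0.9,0.9,0.9,0.9,-1,-1,-1,-1,-1,-1,-1,-1])

```text
clock: 17.3
tool_pos: [0.6425, -0.0159, 0.0851]
eef_rot: [[-0.0, 1.0, -0.0], [1.0, 0.0, -0.0], [-0.0, -0.0, -1.0]]
contact_force: [-3.1, -0.6, 4.8]
opening: 0.596
finger_force: 30.0
```

>>> move_arm(travel=[[0,0,-15],[0,0,-25],[0,0,-25],[0,-28,0],[0,-28,0],[0,-28,0],[-26.5,-14,0],[-26.5,-14,0],[-26.5,-14,0],[-26.5,-14,0],[-26.5,-14,0],[-26.5,-14,0],[-26.5,-14,0],[-26.5,-14,0],[-26.5,-14,0],[0,0,0],[0,0,20],[0,0,20],[0,0,18],[0,0,5]], delta_rot=[[0,0,0],[0,0,0],[0,0,0],[0,0,0],[0,0,0],[0,0,0],[0,0,0],[0,0,0],[0,0,0],[0,0,0],[0,0,0],[0,0,0],[0,0,0],[0,0,0],[0,0,0],[0,0,0],[0,0,0],[0,0,0],[0,0,0],[0,0,0]], hand=[-1,-1,-1,-1,-1,-1,-1,-1,-1,-1,-1,-1,-1,-1,-1,-1,-1,-1,-1,-1])

```text
clock: 18.97
tool_pos: [0.4297, -0.252, 0.083]
eef_rot: [[0.0, 1.0, -0.007], [1.0, 0.0, 0.005], [0.005, -0.007, -1.0]]
contact_force: [-8.0, 4.4, 23.0]
opening: 0.59
finger_force: 30.0
```

>>> move_arm(travel=[[0,0,1],[0,0,1],[0,0,0],[0,0,0]], delta_rot=[[0,0,0],[0,0,0],[0,0,0],[0,0,0]], hand=[-1,-1,-1,-1])

```text
clock: 19.3
tool_pos: [0.4331, -0.2546, 0.0849]
eef_rot: [[-0.0, 1.0, 0.001], [1.0, 0.0, -0.001], [-0.001, 0.001, -1.0]]
contact_force: [-0.1, -0.3, -4.2]
opening: 0.59
finger_force: 30.0
```

>>> move_arm(travel=[[0,0,1],[0,0,0.5],[0,0,0],[0,0,0]], delta_rot=[[0,0,0],[0,0,0],[0,0,0],[0,0,0]], hand=[-1,-1,-1,-1])

```text
clock: 19.63
tool_pos: [0.4326, -0.2545, 0.0831]
eef_rot: [[-0.0, 1.0, 0.0], [1.0, 0.0, -0.0], [-0.0, 0.0, -1.0]]
contact_force: [0.1, -0.2, -4.0]
opening: 0.588
finger_force: 30.0
```

>>> move_arm(travel=[[0,0,1],[0,0,0.5],[0,0,0],[0,0,0]], delta_rot=[[0,0,0],[0,0,0],[0,0,0],[0,0,0]], hand=[-1,-1,-1,-1])

```text
clock: 19.97
tool_pos: [0.4327, -0.2547, 0.0829]
eef_rot: [[-0.0, 1.0, 0.0], [1.0, 0.0, -0.0], [-0.0, 0.0, -1.0]]
contact_force: [-3.5, 2.7, 4.9]
opening: 0.593
finger_force: 30.0
```

>>> move_arm(travel=[[0,0,0],[0,0,0],[0,0,0],[0,0,0],[0,0,-10],[0,0,-25],[0,0,-30],[0,0,-30],[0,0,-27],[36,0,0],[36,0,0],[36,0,0],[36,0,0],[36,0,0],[36,0,0],[36,0,0],[36,0,0],[36,0,0],[36,0,0],[36,0,0]], delta_rot=[[0,0,0],[0,0,0],[0,0,0],[0,0,0],[0,0,0],[0,0,0],[0,0,0],[0,0,0],[0,0,0],[0,0,0],[0,0,0],[0,0,0],[0,0,0],[0,0,0],[0,0,0],[0,0,0],[0,0,0],[0,0,0],[0,0,0],[0,0,0]], hand=[0.9,0.9,0.9,0.9,0.9,0.9,0.9,0.9,0.9,0.9,0.9,0.9,0.9,0.9,0.9,0.9,0.9,0.9,0.9,0.9])

```text
clock: 21.63
tool_pos: [0.4324, 0.1434, 0.2045]
eef_rot: [[-0.0, 1.0, 0.002], [1.0, 0.0, 0.0], [0.0, 0.002, -1.0]]
contact_force: [2.1, 0.3, -0.5]
opening: 0.951
finger_force: 0.0
```

Run:
```python
from h import *
np.set_printoptions(precision=1,suppress=True)
d=cap('top','t3');e=cap('side','s3');print(ctrl.sense()['tool_pos'])
for b in blobs(d,(0,0,130),(180,50,255),(236,205,320,260),25): print(b,onz(d,[b[:2]],.04)[0]*1e3)
a=cv2.resize(d['pixels'][140:260,130:390,::-1],(780,360))
cv2.imwrite('pics/f3.png',a)
```

```text
[0.4 0.1 0.2]
(np.float64(301.0), np.float64(229.88073394495413), np.int32(109), [295, 224, 13, 13]) [ 449.  -133.6   40. ]
(np.float64(276.46), np.float64(233.88), np.int32(100), [271, 228, 13, 13]) [436.4 -51.7  40. ]
(np.float64(248.2), np.float64(238.6), np.int32(90), [243, 233, 12, 13]) [421.4  42.7  40. ]
```

View pics/f3.png

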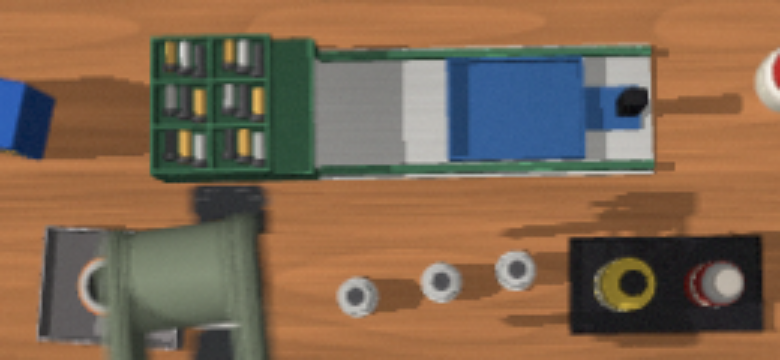

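Bottle and can stand in the drip tray at (625,285) and (727,283) of this picture. The track is clear and the three nuts are unmoved. Fetching nut 1.

>>> move_arm(travel=[[-25,-2.6,0],[-25,-2.6,0],[-25,-2.6,0],[-25,-2.6,20],[0,0,30],[0,0,30],[0,0,30],[0,0,15],[0,0,0],[0,0,0]], delta_rot=[[0,0,0],[0,0,0],[0,0,0],[0,0,0],[0,0,0],[0,0,0],[0,0,0],[0,0,0],[0,0,0],[0,0,0]], hand=[0.5,0.5,0.5,0.5,0.5,0.5,0.5,0.5,0.5,0.5])

```text
clock: 22.57
tool_pos: [0.4217, 0.0409, 0.0784]
eef_rot: [[0.001, 1.0, -0.002], [1.0, -0.001, -0.0], [-0.0, -0.002, -1.0]]
contact_force: [0.2, -0.1, 0.6]
opening: 0.75
finger_force: 0.0
```

>>> move_arm(travel=[[1,0.3,20],[0,0,20],[0,0,16],[0,0,8],[0,0,2],[0,0,0],[0,0,0],[0,0,0],[0,0,0],[0,0,0],[0,0,0],[0,0,0],[0,0,0]], delta_rot=[[0,0,0],[0,0,0],[0,0,0],[0,0,0],[0,0,0],[0,0,0],[0,0,0],[0,0,0],[0,0,0],[0,0,0],[0,0,0],[0,0,0],[0,0,0]], hand=[0.5,0.5,0.5,0.5,0.5,0.5,-1,-1,-1,-1,-1,-1,-1])

```text
clock: 23.65
tool_pos: [0.4226, 0.0426, 0.0127]
eef_rot: [[-0.0, 1.0, 0.0], [1.0, 0.0, -0.0], [-0.0, 0.0, -1.0]]
contact_force: [-0.7, -0.7, 1.5]
opening: 0.369
finger_force: 30.0
```

>>> move_arm(travel=[[0,0,-15],[0,0,-25],[0,0,-25],[0,0,-25],[-16.7,24.3,0],[-16.7,24.3,0],[-16.7,24.3,0],[-16.7,24.3,0],[-16.7,24.3,0],[-16.7,24.3,0],[-16.7,24.3,0],[-16.7,24.3,0],[0,0,0],[0,0,20],[0,0,25],[0,0,20],[0,0,8],[0,0,3],[0,0,0],[0,0,0]], delta_rot=[[0,0,0],[0,0,0],[0,0,0],[0,0,0],[0,0,0],[0,0,0],[0,0,0],[0,0,0],[0,0,0],[0,0,0],[0,0,0],[0,0,0],[0,0,0],[0,0,0],[0,0,0],[0,0,0],[0,0,0],[0,0,0],[0,0,0],[0,0,0]], hand=[-1,-1,-1,-1,-1,-1,-1,-1,-1,-1,-1,-1,-1,-1,-1,-1,-1,-1,-1,-1])

```text
clock: 25.32
tool_pos: [0.6176, -0.0911, 0.0275]
eef_rot: [[-0.0, 1.0, 0.002], [1.0, 0.0, -0.0], [-0.0, 0.002, -1.0]]
contact_force: [0.1, -0.1, -2.3]
opening: 0.369
finger_force: 30.0
```

>>> move_arm(travel=[[0,0,1.5],[0,0,1.5],[0,0,1],[0,0,0.5],[0,0,0],[0,0,0]], delta_rot=[[0,0,0],[0,0,0],[0,0,0],[0,0,0],[0,0,0],[0,0,0]], hand=[-1,-1,-1,-1,-1,-1])

```text
clock: 25.82
tool_pos: [0.6174, -0.0912, 0.0228]
eef_rot: [[-0.0, 1.0, 0.001], [1.0, 0.0, -0.0], [-0.0, 0.001, -1.0]]
contact_force: [-1.0, 0.3, 1.7]
opening: 0.367
finger_force: 30.0
```

>>> move_arm(travel=[[0,0,0],[0,0,0],[0,0,0],[0,0,-10],[0,0,-25],[0,0,-25],[0,0,-20],[5.6,-25.7,0],[5.6,-25.7,0],[5.6,-25.7,0],[5.6,-25.7,0],[5.6,-25.7,0],[5.6,-25.7,0],[5.6,-25.7,0],[0,0,0],[0,0,15],[0,0,15],[0,0,0],[0,0,0]], delta_rot=[[0,0,0],[0,0,0],[0,0,0],[0,0,0],[0,0,0],[0,0,0],[0,0,0],[0,0,0],[0,0,0],[0,0,0],[0,0,0],[0,0,0],[0,0,0],[0,0,0],[0,0,0],[0,0,0],[0,0,0],[0,0,0],[0,0,0]], hand=[-0.1,-0.1,-0.1,-0.1,-0.1,-0.1,0.5,0.5,0.5,0.5,0.5,0.5,0.5,0.5,0.5,0.5,0.5,0.5,0.5])

```text
clock: 27.4
tool_pos: [0.437, -0.0519, 0.072]
eef_rot: [[-0.0, 1.0, -0.001], [1.0, 0.0, 0.0], [0.0, -0.001, -1.0]]
contact_force: [-0.1, 0.1, -0.4]
opening: 0.747
finger_force: 0.0
```

Run:
```python
from h import *
np.set_printoptions(precision=1,suppress=True)
d=cap('top','t4');e=cap('side','s4');print(ctrl.sense()['tool_pos']*1e3)
for b in blobs(d,(0,0,130),(180,50,255),(236,205,320,260),25): print(b,onz(d,[b[:2]],.04)[0]*1e3)
```

```text
[438.  -52.2  72.9]
(np.float64(277.12462908011867), np.float64(233.053412462908), np.int32(337), [264, 223, 26, 24]) [439.1 -53.9  40. ]
(np.float64(303.36923076923074), np.float64(230.63076923076923), np.int32(65), [298, 224, 10, 13]) [ 446.4 -141.4   40. ]
```

View pics/s4.png

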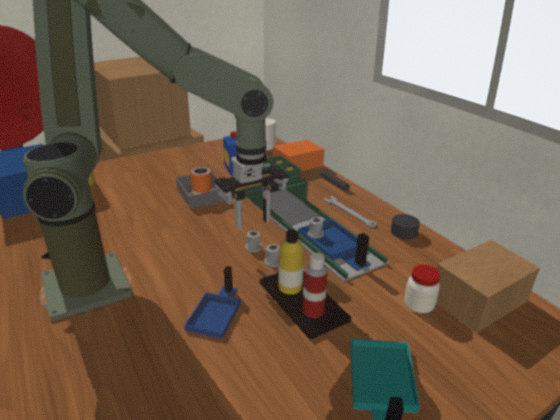

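Nut 1 stands in the tray at (316,228). Nut 2 at (253,240) is under the open fingers, and nut 3 is at (272,255).

>>> move_arm(travel=[[0,0,18],[0,0,20],[0,0,14],[0,0,8],[0,0,0],[0,0,0],[0,0,0],[0,0,0],[0,0,0],[0,0,0],[0,0,0],[0,0,0]], delta_rot=[[0,0,0],[0,0,0],[0,0,0],[0,0,0],[0,0,0],[0,0,0],[0,0,0],[0,0,0],[0,0,0],[0,0,0],[0,0,0],[0,0,0]], hand=[0.5,0.5,0.5,0.5,0.5,-1,-1,-1,-1,-1,-1,-1])

```text
clock: 28.5
tool_pos: [0.4376, -0.052, 0.0125]
eef_rot: [[-0.0, 1.0, 0.001], [1.0, 0.0, -0.0], [-0.0, 0.001, -1.0]]
contact_force: [0.5, -0.3, 2.8]
opening: 0.366
finger_force: 30.0
```

>>> move_arm(travel=[[0,0,-15],[0,0,-25],[0,0,-25],[0,0,-25],[-10.5,26.2,0],[-10.5,26.2,0],[-10.5,26.2,0],[-10.5,26.2,0],[-10.5,26.2,0],[-10.5,26.2,0],[-10.5,26.2,0],[-10.5,26.2,0],[0,0,0],[0,0,20],[0,0,25],[0,0,20],[0,0,8],[0,0,3],[0,0,0],[0,0,0]], delta_rot=[[0,0,0],[0,0,0],[0,0,0],[0,0,0],[0,0,0],[0,0,0],[0,0,0],[0,0,0],[0,0,0],[0,0,0],[0,0,0],[0,0,0],[0,0,0],[0,0,0],[0,0,0],[0,0,0],[0,0,0],[0,0,0],[0,0,0],[0,0,0]], hand=[-1,-1,-1,-1,-1,-1,-1,-1,-1,-1,-1,-1,-1,-1,-1,-1,-1,-1,-1,-1])

```text
clock: 30.17
tool_pos: [0.6473, -0.136, 0.027]
eef_rot: [[-0.0, 1.0, 0.002], [1.0, 0.0, -0.001], [-0.001, 0.002, -1.0]]
contact_force: [-0.0, 0.1, -1.4]
opening: 0.366
finger_force: 30.0
```

>>> move_arm(travel=[[0,0,1.5],[0,0,1.5],[0,0,1],[0,0,0.5],[0,0,0],[0,0,0]], delta_rot=[[0,0,0],[0,0,0],[0,0,0],[0,0,0],[0,0,0],[0,0,0]], hand=[-1,-1,-1,-1,-1,-1])

```text
clock: 30.67
tool_pos: [0.6472, -0.136, 0.0225]
eef_rot: [[-0.0, 1.0, 0.001], [1.0, 0.0, -0.0], [-0.0, 0.001, -1.0]]
contact_force: [-1.8, -0.0, 2.8]
opening: 0.368
finger_force: 30.0
```

>>> move_arm(travel=[[0,0,0],[0,0,0],[0,0,0],[0,0,-10],[0,0,-25],[0,0,-25],[0,0,-20],[0,-28.2,0],[0,-28.2,0],[0,-28.2,0],[0,-28.2,0],[0,-28.2,0],[0,-28.2,0],[0,-28.2,0],[0,0,0],[0,0,15],[0,0,10],[0,0,0],[0,0,0]], delta_rot=[[0,0,0],[0,0,0],[0,0,0],[0,0,0],[0,0,0],[0,0,0],[0,0,0],[0,0,0],[0,0,0],[0,0,0],[0,0,0],[0,0,0],[0,0,0],[0,0,0],[0,0,0],[0,0,0],[0,0,0],[0,0,0],[0,0,0]], hand=[-0.1,-0.1,-0.1,-0.1,-0.1,-0.1,0.5,0.5,0.5,0.5,0.5,0.5,0.5,0.5,0.5,0.5,0.5,0.5,0.5])

```text
clock: 32.25
tool_pos: [0.4492, -0.1357, 0.0761]
eef_rot: [[-0.0, 1.0, -0.001], [1.0, 0.0, 0.001], [0.001, -0.001, -1.0]]
contact_force: [-0.5, 0.5, 0.5]
opening: 0.749
finger_force: 0.0
```

Run:
```python
from h import *
d=cap('side');print(ctrl.sense()['tool_pos']*1e3)
cv2.imwrite('pics/s5.png',np.hstack([cv2.resize(im[190:290,190:390],None,fx=2,fy=3) for im in (d['pixels'][:,:,::-1],cv2.imread('pics/s4.png'))]))
```

```text
[ 449.66445938 -135.88685819   76.52765679]
```

View pics/s5.png

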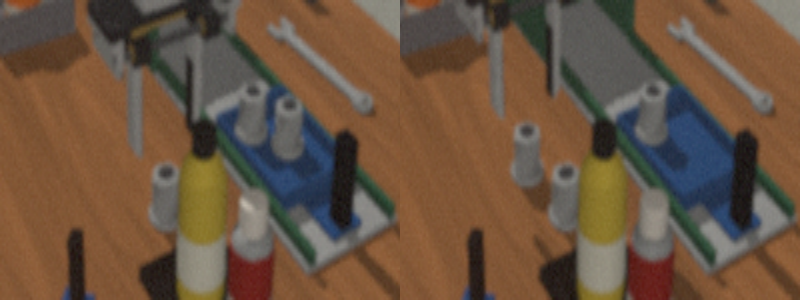

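Two nuts stand in the tray, and nut 3 is unmoved between the fingers. Taking it.

>>> move_arm(travel=[[0,0,20],[0,0,20],[0,0,16],[0,0,8],[0,0,0],[0,0,0],[0,0,0],[0,0,0],[0,0,0],[0,0,0],[0,0,0],[0,0,0]], delta_rot=[[0,0,0],[0,0,0],[0,0,0],[0,0,0],[0,0,0],[0,0,0],[0,0,0],[0,0,0],[0,0,0],[0,0,0],[0,0,0],[0,0,0]], hand=[0.5,0.5,0.5,0.5,0.5,-1,-1,-1,-1,-1,-1,-1])

```text
clock: 33.3
tool_pos: [0.4499, -0.1362, 0.0131]
eef_rot: [[-0.0, 1.0, 0.002], [1.0, 0.0, -0.001], [-0.001, 0.002, -1.0]]
contact_force: [0.2, 0.8, 2.1]
opening: 0.369
finger_force: 30.0
```

>>> move_arm(travel=[[0,0,-15],[0,0,-25],[0,0,-25],[0,0,-25],[-6.4,23.9,0],[-6.4,23.9,0],[-6.4,23.9,0],[-6.4,23.9,0],[-6.4,23.9,0],[-6.4,23.9,0],[-6.4,23.9,0],[0,0,0],[0,0,20],[0,0,25],[0,0,20],[0,0,8],[0,0,3],[0,0,0],[0,0,0]], delta_rot=[[0,0,0],[0,0,0],[0,0,0],[0,0,0],[0,0,0],[0,0,0],[0,0,0],[0,0,0],[0,0,0],[0,0,0],[0,0,0],[0,0,0],[0,0,0],[0,0,0],[0,0,0],[0,0,0],[0,0,0],[0,0,0],[0,0,0]], hand=[-1,-1,-1,-1,-1,-1,-1,-1,-1,-1,-1,-1,-1,-1,-1,-1,-1,-1,-1])

```text
clock: 34.88
tool_pos: [0.6171, -0.1809, 0.0275]
eef_rot: [[-0.0, 1.0, 0.001], [1.0, 0.0, -0.001], [-0.001, 0.001, -1.0]]
contact_force: [-0.2, 0.1, -2.2]
opening: 0.369
finger_force: 30.0
```

>>> move_arm(travel=[[0,0,1.5],[0,0,1.5],[0,0,1],[0,0,0.5],[0,0,0],[0,0,0]], delta_rot=[[0,0,0],[0,0,0],[0,0,0],[0,0,0],[0,0,0],[0,0,0]], hand=[-1,-1,-1,-1,-1,-1])

```text
clock: 35.38
tool_pos: [0.6171, -0.1809, 0.0231]
eef_rot: [[-0.0, 1.0, 0.001], [1.0, 0.0, -0.001], [-0.001, 0.001, -1.0]]
contact_force: [-2.1, 1.8, 4.8]
opening: 0.365
finger_force: 30.0
```

>>> move_arm(travel=[[0,0,0],[0,0,0],[0,0,0],[0,0,-10],[0,0,-25],[0,0,-30],[0,0,-30],[0,0,-15],[-20.3,4.3,0],[-20.3,4.3,0],[-20.3,4.3,0],[-20.3,4.3,0],[0,0,0],[0,0,0]], delta_rot=[[0,0,0],[0,0,0],[0,0,0],[0,0,0],[0,0,0],[0,0,0],[0,0,0],[0,0,0],[0,0,0],[0,0,0],[0,0,0],[0,0,0],[0,0,0],[0,0,0]], hand=[-0.1,-0.1,-0.1,-0.1,-0.1,-0.1,0.3,0.3,0.3,0.3,0.3,0.3,0.3,0.3])

```text
clock: 36.55
tool_pos: [0.6336, -0.2626, 0.1322]
eef_rot: [[0.002, 1.0, 0.0], [1.0, -0.002, 0.0], [0.0, 0.0, -1.0]]
contact_force: [0.2, 0.0, -0.3]
opening: 0.652
finger_force: 0.0
```

Run:
```python
from h import *
d=cap('top','t6');e=cap('side','s6');print(ctrl.sense()['tool_pos']*1e3)
a=cv2.resize(d['pixels'][140:260,130:390,::-1],(650,300));b=cv2.resize(e['pixels'][140:340,170:390,::-1],(650,300))
cv2.imwrite('pics/f6.png',np.vstack([a,b]))
```

```text
[ 633.41386899 -260.94054816  131.9374021 ]
```

View pics/f6.png

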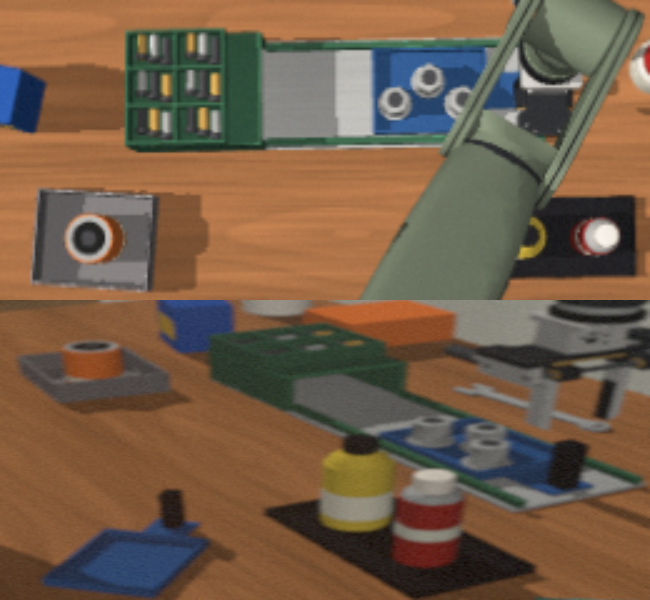

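Everything is in place, with three nuts in the tray and none left on the bench. Gripping the handle post.

>>> move_arm(travel=[[0,1,15],[0,0,22],[0,0,22],[0,0,15],[0,0,8],[0,0,0],[0,0,0],[0,0,0],[0,0,0],[0,0,0],[0,0,0],[0,0,0],[0,0,0],[0,0,0]], delta_rot=[[0,0,0],[0,0,0],[0,0,0],[0,0,0],[0,0,0],[0,0,0],[0,0,0],[0,0,0],[0,0,0],[0,0,0],[0,0,0],[0,0,0],[0,0,0],[0,0,0]], hand=[0.3,0.3,0.3,0.3,0.3,-1,-1,-1,-1,-1,-1,-1,-1,-1])

```text
clock: 37.82
tool_pos: [0.6353, -0.2622, 0.0508]
eef_rot: [[-0.001, 1.0, 0.001], [1.0, 0.001, -0.001], [-0.001, 0.001, -1.0]]
contact_force: [0.3, 0.1, 3.4]
opening: 0.21
finger_force: 30.0
```

>>> move_arm(travel=[[2,0,0],[5,0,0],[8,0,0],[8,0,0],[8,0,0],[8,0,0],[8,0,0],[8,0,0],[8,0,0],[8,0,0],[8,0,0],[8,0,0],[8,0,0],[8,0,0],[8,0,0],[8,0,0],[8,0,0],[8,0,0],[8,0,0],[8,0,0]], delta_rot=[[0,0,0],[0,0,0],[0,0,0],[0,0,0],[0,0,0],[0,0,0],[0,0,0],[0,0,0],[0,0,0],[0,0,0],[0,0,0],[0,0,0],[0,0,0],[0,0,0],[0,0,0],[0,0,0],[0,0,0],[0,0,0],[0,0,0],[0,0,0]], hand=[-1,-1,-1,-1,-1,-1,-1,-1,-1,-1,-1,-1,-1,-1,-1,-1,-1,-1,-1,-1])

```text
clock: 39.48
tool_pos: [0.635, -0.1132, 0.0508]
eef_rot: [[0.0, 1.0, 0.001], [1.0, -0.0, -0.004], [-0.004, 0.001, -1.0]]
contact_force: [-0.4, -6.4, 2.5]
opening: 0.21
finger_force: 30.0
```

>>> move_arm(travel=[[3,0,0],[3,0,0],[3,0,0],[3,0,0],[3,0,0],[3,0,0],[3,0,0],[3,0,0],[3,0,0],[3,0,0],[3,0,0],[3,0,0],[3,0,0],[3,0,0],[3,0,0],[3,0,0],[3,0,0],[3,0,0],[3,0,0],[3,0,0]], delta_rot=[[0,0,0],[0,0,0],[0,0,0],[0,0,0],[0,0,0],[0,0,0],[0,0,0],[0,0,0],[0,0,0],[0,0,0],[0,0,0],[0,0,0],[0,0,0],[0,0,0],[0,0,0],[0,0,0],[0,0,0],[0,0,0],[0,0,0],[0,0,0]], hand=[-1,-1,-1,-1,-1,-1,-1,-1,-1,-1,-1,-1,-1,-1,-1,-1,-1,-1,-1,-1])

```text
clock: 41.15
tool_pos: [0.6349, -0.0538, 0.0508]
eef_rot: [[0.0, 1.0, 0.001], [1.0, -0.0, -0.004], [-0.004, 0.001, -1.0]]
contact_force: [-1.8, -8.6, 4.1]
opening: 0.213
finger_force: 30.0
```

>>> move_arm(travel=[[2,0,0],[2,0,0],[2,0,0],[2,0,0],[2,0,0],[2,0,0]], delta_rot=[[0,0,0],[0,0,0],[0,0,0],[0,0,0],[0,0,0],[0,0,0]], hand=[-1,-1,-1,-1,-1,-1])

```text
clock: 41.65
tool_pos: [0.6348, -0.0419, 0.0508]
eef_rot: [[0.0, 1.0, 0.0], [1.0, -0.0, -0.005], [-0.005, 0.0, -1.0]]
contact_force: [-1.8, -9.4, 3.5]
opening: 0.21
finger_force: 30.0
```

>>> move_arm(travel=[[2,0,0],[2,0,0],[2,0,0],[2,0,0],[2,0,0],[2,0,0]], delta_rot=[[0,0,0],[0,0,0],[0,0,0],[0,0,0],[0,0,0],[0,0,0]], hand=[-1,-1,-1,-1,-1,-1])

```text
clock: 42.15
tool_pos: [0.6348, -0.03, 0.0508]
eef_rot: [[0.0, 1.0, 0.0], [1.0, -0.0, -0.005], [-0.005, 0.0, -1.0]]
contact_force: [-2.4, -8.6, 5.3]
opening: 0.211
finger_force: 30.0
```

>>> move_arm(travel=[[2,0,0],[2,0,0],[2,0,0],[2,0,0],[2,0,0]], delta_rot=[[0,0,0],[0,0,0],[0,0,0],[0,0,0],[0,0,0]], hand=[-1,-1,-1,-1,-1])

```text
clock: 42.57
tool_pos: [0.6347, -0.02, 0.0508]
eef_rot: [[0.0, 1.0, 0.0], [1.0, -0.0, -0.005], [-0.005, 0.0, -1.0]]
contact_force: [-1.8, -8.3, 2.8]
opening: 0.211
finger_force: 30.0
```

>>> move_arm(travel=[[1.5,0,0],[1.5,0,0],[1.5,0,0],[1.5,0,0],[1.5,0,0],[1.5,0,0]], delta_rot=[[0,0,0],[0,0,0],[0,0,0],[0,0,0],[0,0,0],[0,0,0]], hand=[-1,-1,-1,-1,-1,-1])

```text
clock: 43.07
tool_pos: [0.6347, -0.0111, 0.0508]
eef_rot: [[0.0, 1.0, 0.0], [1.0, -0.0, -0.005], [-0.005, 0.0, -1.0]]
contact_force: [-2.3, -8.4, 5.3]
opening: 0.212
finger_force: 30.0
```

>>> move_arm(travel=[[1.5,0,0],[1.5,0,0],[1.5,0,0],[1.5,0,0],[1.5,0,0],[1.5,0,0]], delta_rot=[[0,0,0],[0,0,0],[0,0,0],[0,0,0],[0,0,0],[0,0,0]], hand=[-1,-1,-1,-1,-1,-1])

```text
clock: 43.57
tool_pos: [0.6346, -0.0021, 0.0508]
eef_rot: [[0.001, 1.0, -0.0], [1.0, -0.001, -0.005], [-0.005, -0.0, -1.0]]
contact_force: [-2.8, -10.6, 5.5]
opening: 0.213
finger_force: 30.0
```

>>> move_arm(travel=[[1.5,0,0],[1.5,0,0],[1.5,0,0],[1.5,0,0],[1.5,0,0],[1.5,0,0]], delta_rot=[[0,0,0],[0,0,0],[0,0,0],[0,0,0],[0,0,0],[0,0,0]], hand=[-1,-1,-1,-1,-1,-1])

```text
clock: 44.07
tool_pos: [0.6345, 0.0068, 0.0508]
eef_rot: [[0.001, 1.0, -0.0], [1.0, -0.001, -0.005], [-0.005, -0.0, -1.0]]
contact_force: [-2.9, -9.1, 4.7]
opening: 0.21
finger_force: 30.0
```

>>> move_arm(travel=[[1.5,0,0],[1.5,0,0],[1.5,0,0],[1.5,0,0],[1.5,0,0],[1.5,0,0]], delta_rot=[[0,0,0],[0,0,0],[0,0,0],[0,0,0],[0,0,0],[0,0,0]], hand=[-1,-1,-1,-1,-1,-1])

```text
clock: 44.57
tool_pos: [0.6344, 0.0158, 0.0508]
eef_rot: [[0.001, 1.0, -0.0], [1.0, -0.001, -0.005], [-0.005, -0.0, -1.0]]
contact_force: [-2.9, -9.1, 5.9]
opening: 0.211
finger_force: 30.0
```

>>> move_arm(travel=[[1.5,0,0],[1.5,0,0],[1.5,0,0],[1.5,0,0],[1.5,0,0],[1.5,0,0]], delta_rot=[[0,0,0],[0,0,0],[0,0,0],[0,0,0],[0,0,0],[0,0,0]], hand=[-1,-1,-1,-1,-1,-1])

```text
clock: 45.07
tool_pos: [0.6345, 0.0209, 0.0508]
eef_rot: [[0.0, 1.0, -0.001], [1.0, -0.0, -0.012], [-0.012, -0.001, -1.0]]
contact_force: [-3.7, -19.9, 5.6]
opening: 0.215
finger_force: 30.0
```

The force has risen from 9 to 20 N and motion has stalled, so this should be the stop. A small further push will confirm it.

>>> move_arm(travel=[[0.5,0,0],[0.5,0,0],[0,0,0],[0,0,0],[0,0,0]], delta_rot=[[0,0,0],[0,0,0],[0,0,0],[0,0,0],[0,0,0]], hand=[-1,-1,-1,-1,-1])

```text
clock: 45.48
tool_pos: [0.6345, 0.021, 0.0508]
eef_rot: [[0.001, 1.0, -0.001], [1.0, -0.001, -0.012], [-0.012, -0.001, -1.0]]
contact_force: [-4.1, -19.6, 5.5]
opening: 0.21
finger_force: 30.0
```

Run:
```python
from h import *
d=cap('top');e=cap('side');s=ctrl.sense();print(s['tool_pos']*1e3,s['contact_force'])
a=cv2.resize(d['pixels'][140:260,160:360,::-1],(600,360));b=cv2.resize(e['pixels'][150:270,220:370,::-1],(600,240))
cv2.imwrite('pics/f7.png',np.vstack([a,b]))
```

```text
[634.46710988  20.98152562  50.79608459] [ -3.85428289 -19.75141244   5.10248846]
```

View pics/f7.png

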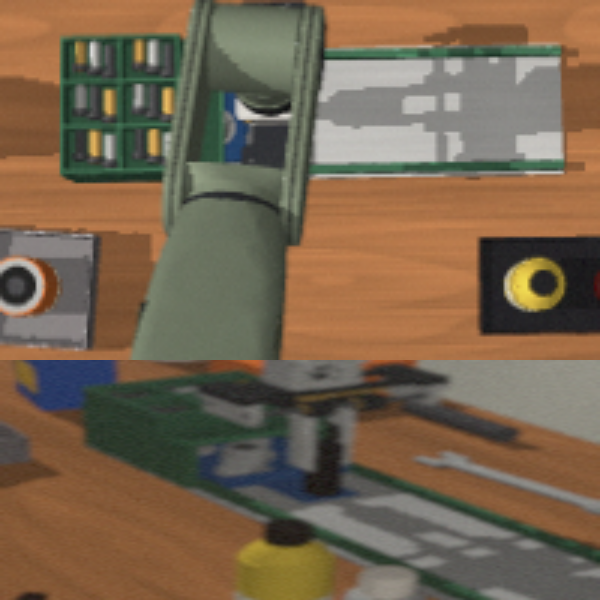

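The tray is under the roof with the nuts inside. Force holds at 20 N with no motion, above the 13 N friction limit, so it is against the stop. Releasing and backing off upward.

>>> move_arm(travel=[[0,0,0],[0,0,0],[0,0,0],[0,0,0],[0,0,-10],[0,0,-20],[0,0,-25],[0,0,-30],[0,0,-30],[0,0,-30],[-20,-10,0],[-30,-20,0],[-30,-20,0],[-30,-20,0],[-30,-20,0],[-30,-20,0],[0,0,0],[0,0,0]], delta_rot=[[0,0,0],[0,0,0],[0,0,0],[0,0,0],[0,0,0],[0,0,0],[0,0,0],[0,0,0],[0,0,0],[0,0,0],[0,0,0],[0,0,0],[0,0,0],[0,0,0],[0,0,0],[0,0,0],[0,0,0],[0,0,0]], hand=[0.3,0.3,0.3,0.3,0.3,0.3,0.3,0.3,0.3,0.3,0.3,0.3,0.3,0.3,0.3,0.3,0.3,0.3])

```text
clock: 47.08
tool_pos: [0.5242, -0.1417, 0.1958]
eef_rot: [[0.003, 1.0, 0.001], [1.0, -0.003, 0.0], [0.0, 0.001, -1.0]]
contact_force: [0.5, 0.0, -0.2]
opening: 0.649
finger_force: 0.0
```

Run:
```python
from h import *
np.set_printoptions(precision=1,suppress=True)
d=cap('top','t8');e=cap('side','s8');s=ctrl.sense();print(s['tool_pos']*1e3,s['contact_force'],s['clock'])
T=dict(np.load('pics/top0.npz'))
for D,roi in ((T,(325,155,355,195)),(d,(230,155,270,195))):
    for b in blobs(D,(0,0,0),(180,255,50),roi,15): print(b,onz(D,[b[:2]],.08)[0]*1e3)
a=cv2.resize(d['pixels'][140:260,130:390,::-1],(650,300));b=cv2.resize(e['pixels'][140:340,170:390,::-1],(650,300))
cv2.imwrite('pics/f8.png',np.vstack([a,b]))
```

```text
[ 525.2 -140.2  195.6] [ 0.2 -0.6 -0.3] 47.1833
(np.float64(340.14102564102564), np.float64(173.75641025641025), np.int32(78), [335, 170, 11, 9]) [ 630.6 -262.7   80. ]
(np.float64(255.60294117647058), np.float64(174.9264705882353), np.int32(68), [252, 171, 8, 9]) [629.3  14.7  80. ]
```

View pics/f8.png

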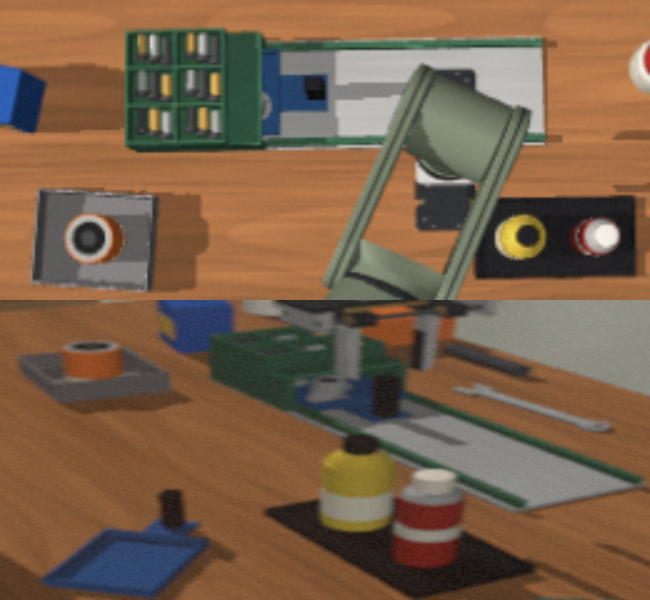

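The nuts are in, and the filter, bottle and can are in place. The post measures about 277–283 mm further along, seen with perspective. To be sure it didn't spring back, I'll nudge the post from behind with shut fingers.

>>> move_arm(travel=[[23,22,0],[23,22,0],[23,22,0],[23,22,0],[23,21,0],[0,0,0],[0,0,25],[0,0,30],[0,0,30],[0,0,30],[0,0,20],[0,0,10],[0,0,0],[5,0,0],[5,0,0],[3,0,0],[3,0,0],[0,0,0]], delta_rot=[[0,0,0],[0,0,0],[0,0,0],[0,0,0],[0,0,0],[0,0,0],[0,0,0],[0,0,0],[0,0,0],[0,0,0],[0,0,0],[0,0,0],[0,0,0],[0,0,0],[0,0,0],[0,0,0],[0,0,0],[0,0,0]], hand=[-1,-1,-1,-1,-1,-1,-1,-1,-1,-1,-1,-1,-1,-1,-1,-1,-1,-1])

```text
clock: 48.68
tool_pos: [0.6346, -0.009, 0.0514]
eef_rot: [[-0.001, 1.0, 0.002], [1.0, 0.001, -0.0], [-0.0, 0.002, -1.0]]
contact_force: [-0.5, -0.6, -0.2]
opening: 0.005
finger_force: 0.0
```

>>> move_arm(travel=[[1.5,0,0],[1.5,0,0],[1.5,0,0],[1.5,0,0],[1.5,0,0],[1.5,0,0],[0,0,0]], delta_rot=[[0,0,0],[0,0,0],[0,0,0],[0,0,0],[0,0,0],[0,0,0],[0,0,0]], hand=[-1,-1,-1,-1,-1,-1,-1])

```text
clock: 49.27
tool_pos: [0.6339, -0.007, 0.0506]
eef_rot: [[-0.0, 1.0, 0.0], [1.0, 0.0, -0.01], [-0.01, 0.0, -1.0]]
contact_force: [-1.2, -14.7, 1.8]
opening: 0.005
finger_force: 7.4
```

>>> move_arm(travel=[[1.5,0,0],[1.5,0,0],[1.5,0,0],[0,0,0],[0,0,0]], delta_rot=[[0,0,0],[0,0,0],[0,0,0],[0,0,0],[0,0,0]], hand=[-1,-1,-1,-1,-1])

```text
clock: 49.68
tool_pos: [0.634, -0.007, 0.0511]
eef_rot: [[0.001, 1.0, 0.0], [1.0, -0.001, -0.016], [-0.016, 0.0, -1.0]]
contact_force: [-3.8, -24.5, 3.1]
opening: 0.004
finger_force: 12.3
```

At 24.5 N there is no motion, so the tray is firmly home. Backing off.

>>> move_arm(travel=[[-5,0,0],[-10,0,0],[-20,0,0],[-20,0,-20],[0,0,-30],[0,0,-30],[0,0,-30],[0,0,-30],[0,-25,0],[0,-25,0],[0,-25,0],[0,-25,0],[0,0,0],[0,0,0]], delta_rot=[[0,0,0],[0,0,0],[0,0,0],[0,0,0],[0,0,0],[0,0,0],[0,0,0],[0,0,0],[0,0,0],[0,0,0],[0,0,0],[0,0,0],[0,0,0],[0,0,0]], hand=[-1,-1,-1,-1,-1,-1,-1,-1,-1,-1,-1,-1,-1,-1])

```text
clock: 50.85
tool_pos: [0.5328, -0.0509, 0.1899]
eef_rot: [[0.0, 1.0, 0.0], [1.0, -0.0, 0.001], [0.001, 0.0, -1.0]]
contact_force: [0.4, 0.3, 0.7]
opening: 0.005
finger_force: 0.0
```

Run:
```python
from h import *
d=cap('top','t9')
for b in blobs(d,(0,0,0),(180,255,50),(230,155,270,195),15): print(b,onz(d,[b[:2]],.08)[0]*1e3)
s=ctrl.sense();print(s['tool_pos'],s['contact_force'])
print(ctrl.hand_in())
```

```text
[ 0.53397181 -0.05114267  0.19028611] [-0.1596553   1.20389455 -0.1477753 ]
the job is handed in; nothing more can be done
None
```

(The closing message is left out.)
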